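Index the LED module one hole towards the microscope

ROBOT

A 6-joint arm with a two-finger parallel gripper is mounted at the origin on the work surface. World frame = base frame: x ahead of the robot, y to its left, z up, the work surface at z = 0. Lengths are in m, angles in degrees, forces in N, time in s.
With the tool pointing down it reaches from about 0.35 to 0.975 m from the base axis. Payload 17.4 kg.
Tool frame: the origin (TCP) lies on the centre line of the jaws, within the pads' length; the fingertips stand tcp_to_tips ahead of it and the grasp point (between the pads) lies 8 mm behind it (tcp_to_tips is the distance from the TCP to the fingertips, in m); z points along the fingers, y is the line along which they close (so a half turn about z gives the same grasp; the last joint's range is limited). The gripper opens to 85 mm and grips with 20 to 120 N. Pads are 22 mm wide; open, the fingers measure 114 mm over their backs; the gripper's body (76 mm by 85 mm) begins 54 mm behind the grasp point. The pads swing forward as they close: fully open they stand 13 mm farther back than shut.
Start: joints at [-72.239, 6.646, 82.598, -0, 90.757, -2.166], TCP at [0.23, -0.635, 0.242] pointing down, gripper open.
Joint ranges: [-162.19, 162.19], [-47.58, 125.68], [4.15, 143.07], [-65.23, 245.23], [0.69, 171.88], [-170.13, 170.13]. Speed limits (degrees/s): [108.29, 108.29, 127.2, 180, 180, 180].

INTERFACE

Orientations are given as a 3x3 rotation matrix whose columns are the frame's x, y, z axes.
In Python, from workcell import * gives the robot as it stands. The module is installed in compiled form; this text tells all that it offers.
- The arm moves only by the tool apply_moves, never from a script. Its arguments are lists of equal length, an entry for each row: "angular": the turn, a rotation vector about the tool's x, y, z in degrees, a list of three; "travel": the shift along the tool's x, y, z in m, a list of three; "gripper": the gripper command: -1 is shut, 1 is fully open, values between are in proportion. In form: {"angular": [[rx, ry, rz], ...], "travel": [[dx, dy, dz], ...], "gripper": [gripper, ...]}. A call has 1 to 20 rows; each row is the pose to reach, as a shift and turn from the pose commanded when the call began, along the tool's axes at that moment; what a row does not reach only later rows make up. A row lasts 1/12 s, in which the tool goes at most 41.7 mm and 7.16 degrees, less where a joint would pass 70% of its speed; a pose out of reach is approached as far as the arm can. A call with a gripper value outside its range is refused whole. The fingers move at their own pace and stop on an object; "force" is the grip in N (left out, the last holds). Time passes only in rows, so rows that repeat a pose let the fingers close. It gives the time, the measured TCP pose, the force and the opening at its end, in the units of the state.
- sense(): the state, without advancing time (a new reading comes with each control period).
- capture(name): name is "side" or "top"; returns a dict with "frame" (384x512x3 uint8, red, green, blue), "intrinsics" (3x3 intrinsics, pixels), "k1" (the pictures are not rectified: a ray, as slopes to the right and down, at radius r is drawn at 1 + k1 r^2 times it, then the intrinsics apply), "R" (3x3) and "t" (3): a world point X has camera coordinates R X + t. Camera axes: x right, y down, z forward; pixel columns grow to the right and rows downward; lengths in m; the calibration is good to about 2 mm. A picture is of the moment at which its call begins. There is no depth.
- finish_job(): hands the job in, once; it reports no verdict.
The state is a dict: "clock": time; "q": joint angles; "qd": joint speeds; "tau": joint torques, N m; "tcp_pos": TCP position; "ee_rot": TCP orientation; "ft_force": force on the tool from outside, world axes, zero at the start; "wrist_torque": the same for the moment, N m; "width": finger opening in m.
Only numpy, scipy, OpenCV 4.12 (cv2) and the standard library are available. Lean on these libraries where they do the work, as an engineer would, in place of code of your own. Each camera call takes 0.05 s, during which the arm holds its last target. There are 200 camera calls.

TASK

Bring the LED module on the swing arm one hole nearer to the stereo microscope: hook a fingertip under the pull ring on the arm, lift the spring index pin out of its hole, swing the arm to the very next hole on the microscope's side (no farther, and not the other way), and let the pin snap fully home there. Do not pinch the ring or strain it, leave the module lying in its tray, and leave the solder spool, the flux bottle and the rubber block where they stand.

Things in the scene. Friction and masses are not known exactly. Their poses are not given: they have to be found in the camera images.
- fixture: Fixed round base, 300 mm across, 34 mm high, aluminium plate on a grey foot. Origin on the table on the arm's vertical pivot axis; z up, x points to the middle hole (the arm's start). Five 11 mm holes in the plate on a circle of 120 mm radius, 24 degrees (0.419 rad) apart, at -48, -24, 0, 24, 48 degrees from x. The pin starts in the middle one.
- swing_arm (a joint): Angle of the white swing arm about its vertical pivot, rad: 0 at the start, positive counter-clockwise from above, next holes at +0.419 and -0.419, stops at +/-0.95. The bar is 34 mm wide, its top 53 mm above the table. Friction of 1 to 3 N at the ring; stays where it is left; 0.012 rad of play either way with the pin home.
- index_pin (a joint): Lift of the 8 mm spring index pin in the arm, m: 0 home in a hole, 0.020 at its upper stop. It must rise 9 mm to leave the hole. Let go between two holes it rests on the plate (about 0.009), slides along it with the arm, and snaps down by itself over the next hole. The spring pushes down with 5 N at 0 and 8 N at 15 mm.
- ring_top (a point): Centre of the top bar of the steel pull ring on the index pin, 144 mm from the pivot, 112 mm above the table with the pin home. 6 mm wire; ring 74 mm wide, 55 mm high along its slope, leaning 30 degrees outwards along the arm; its foot is 120 mm from the pivot, 70 mm up. Opening 62 x 43 mm, free on both sides. Site x points outwards along the arm, y along the top bar, z up.
- tray (a point): Centre of the inner floor of the black tray at the end of the arm, 236 mm from the pivot, 45 mm above the table; the tray is 128 mm (along the arm) by 100 mm outside, its rim 59 mm above the table. x points outwards along the arm.
- led_center (a point): Centre of the loose LED module lying in the tray, 114 x 86 x 15 mm, black dotted face up on a green board; 7.5 mm above the tray's floor. It rides with the arm and is to be left in its tray.
- scope (a point): Stereo microscope, fixed: white base 260 x 200 mm and 22 mm high, steel column, white head with two eyepieces, 355 mm tall. The point lies on top of its base, at the middle of the edge nearest the robot. It stands left (+y) or right (-y) of the fixture: that is the side to swing towards. A black hot-air station stands on the other side.
- spool_c (a point): Solder wire spool, bystander, loose, 54 mm diameter, 40 mm high; the point is its centre. Leave alone.
- flux_c (a point): Small capped flux bottle, bystander, loose, 34 mm diameter, 62 mm high; the point is about its centre, 30 mm up. Leave alone.
- eraser_c (a point): Black rubber cleaning block, bystander, loose, 58 x 24 x 14 mm; the point is its centre. Leave alone.

How it is judged:
By the outcome, as a careful person would: the job done as asked, in the order asked, and still so for the second after the job is handed in, with the robot touching nothing.
It also fails if it takes over 58 s, if anything falls off the work surface, if the arm or the gripper's body presses on something with over 40 N, if the wrist force passes 120 N, or if a joint passes its speed limit or range.

## Working session

There is one attempt and no reset: what is moved stays moved. The work goes in short steps, Python scripts to look and compute and a tool call to move; the robot and the scene stay as the last step left them, time stands still between calls to the robot, and variables do not carry over. Pictures are saved under pics/ and viewed, on a budget of 10 in all, crops included, one or two more only if the job needs it, and the job is handed in when it is done.

Besides the shell and the picture viewer there is one more tool, called after "Call:" as name(argument=value, ...), one argument or row to a line, values as JSON. apply_moves: Moves the arm, as the interface text tells. Its arguments: {"type":"object","properties":{"angular":{"type":"array","items":{"type":"array","items":{"type":"number"}}},"travel":{"type":"array","items":{"type":"array","items":{"type":"number"}}},"gripper":{"type":"array","items":{"type":"number"}},"force":{"type":"number"}},"required":["angular","travel","gripper"]}

```bash
mkdir -p pics; cat > h.py <<'E'
import numpy as np, cv2
from workcell import *
def snap(n,f):
    c=capture(n); cv2.imwrite('pics/'+f,c['frame'][:,:,::-1]); return c
def ray(c,uv):
    K=np.array(c['intrinsics'],float)
    d=np.linalg.solve(K,[uv[0],uv[1],1]);xy=d[:2].copy();p=xy.copy()
    for _ in range(30): p=xy/(1+c['k1']*(p@p))
    R=np.array(c['R']);t=np.array(c['t'])
    v=R.T@np.array([p[0],p[1],1]);return -R.T@t,v/np.linalg.norm(v)
def plane(c,uv,z):
    o,v=ray(c,uv);return o+v*(z-o[2])/v[2]
def proj(c,X):
    p=np.array(c['R'])@np.array(X)+np.array(c['t']);p=p[:2]/p[2];p=p*(1+c['k1']*(p@p))
    return (np.array(c['intrinsics'])@[p[0],p[1],1])[:2]
E
python3 - <<'E'
from h import *
import pickle
cs={n:snap(n,n+'0.png') for n in('side','top')}
pickle.dump(cs,open('c0.pkl','wb'))
for n,c in cs.items(): print(n,np.array(c['intrinsics']).round(1).tolist(),c['k1'],(-np.array(c['R']).T@c['t']).round(3),np.array(c['R'])[2].round(3))
s=sense();print(s)
print([k for k in globals() if 'tcp' in k], globals().get('tcp_to_tips'))
E
```

```text
side [[379.2, 0.0, 251.3], [0.0, 379.2, 195.4], [0.0, 0.0, 1.0]] -0.06525947255281564 [0.289 0.893 1.047] [ 0.173 -0.678 -0.715]
top [[419.0, 0.0, 260.7], [0.0, 419.0, 187.4], [0.0, 0.0, 1.0]] 0.044844260836257976 [0.391 0.018 1.337] [ 0.119 -0.024 -0.993]
{'clock': 0.1, 'q': array([-7.22379633e+01,  6.67203596e+00,  8.26321186e+01,  2.58708453e-04,
        9.07565149e+01, -2.16664521e+00]), 'qd': array([-0.05955412, -0.14426223, -0.13040588,  0.05300182,  0.01645422,
       -0.08173697]), 'tau': array([ 1.43770048e-03, -7.33666134e+01, -6.33791828e+01,  1.20594299e-05,
        5.26314412e-03,  6.43865360e-05]), 'tcp_pos': array([ 0.23000838, -0.63443338,  0.24162606]), 'ee_rot': array([[ 9.40117605e-01,  3.40850094e-01, -3.18727475e-04],
       [ 3.40850241e-01, -9.40117064e-01,  1.00978429e-03],
       [ 4.45439327e-05, -1.05795433e-03, -9.99999439e-01]]), 'ft_force': array([-0.28433599,  0.35867254,  0.23213029]), 'wrist_torque': array([-0.01848098, -0.00995826, -0.00178645]), 'width': 0.08538239383145302}
['tcp_to_tips'] 0.011
```

View pics/side0.png

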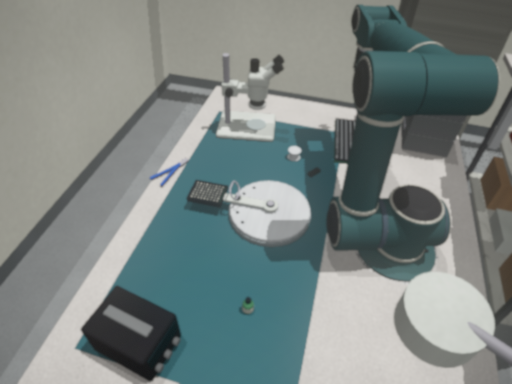

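View pics/top0.png

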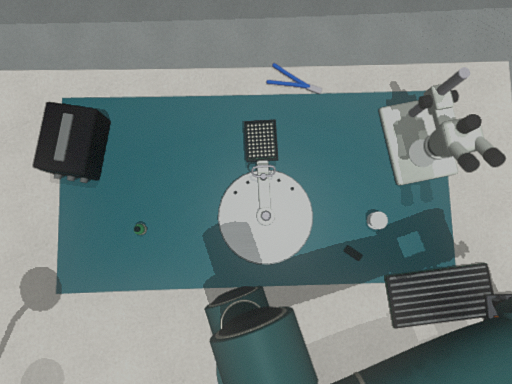

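Top view: the disc is centred near (265,217), the arm points up to the LED tray at (261,140), and the ring is near (262,170). The microscope is at (430,140), which is the -y side, so the swing is clockwise (negative). The spool is at (377,220), the rubber block at (353,253) and the flux bottle at (140,228). Next I'll measure these.

```bash
python3 - <<'E'
from h import *
import pickle
cs=pickle.load(open('c0.pkl','rb'));c=cs['top'];f=c['frame'].astype(int)
# disc outline: plate/foot vs teal mat, use only points not in shadow side
teal=(f[...,2]-f[...,0]>25)
m=(~teal).astype(np.uint8);m[:, :200]=0;m[:,330:]=0;m[:150]=0;m[275:]=0
m=cv2.morphologyEx(m,cv2.MORPH_OPEN,np.ones((9,9),np.uint8))
cn=max(cv2.findContours(m,0,1)[0],key=cv2.contourArea)[:,0]
cn=np.array([p for p in cn if p[1]>180])
P=np.array([plane(c,p,.034) for p in cn])
A=np.c_[2*P[:,:2],np.ones(len(P))];b=(P[:,:2]**2).sum(1);x=np.linalg.lstsq(A,b,rcond=None)[0]
r=np.sqrt(x[2]+x[0]**2+x[1]**2);res=np.hypot(*(P[:,:2]-x[:2]).T)-r
print('disc',x[:2],r,res.std(),len(P))
# pivot cap
print('pivot px (265,215.5) z=.055',plane(c,(265.3,215.5),.055))
# tray/LED: dark, near (261,140)
d=((f.max(2)<70)).astype(np.uint8);d[:110]=0;d[165:]=0;d[:,:235]=0;d[:,290:]=0
d=cv2.morphologyEx(d,cv2.MORPH_CLOSE,np.ones((7,7),np.uint8))
cn=max(cv2.findContours(d,0,1)[0],key=cv2.contourArea)
rr=cv2.minAreaRect(cn);print(rr);bx=cv2.boxPoints(rr)
Q=np.array([plane(c,p,.059) for p in bx]);print(Q.round(4),np.linalg.norm(np.diff(Q,axis=0),axis=1));print('tray c',Q.mean(0))
for n,uv,z in(('spool',(377,220),.04),('flux',(140,228),.06),('eraser',(353,253),.014)):print(n,plane(c,uv,z).round(3))
for n,box in(('top',(210,110,110,165)),('side',(180,165,140,85))):
    X,Y,W,H=box;k=5;im=cs[n]['frame'][Y:Y+H,X:X+W,::-1]
    cv2.imwrite(f'pics/crop_{n}.png',cv2.resize(im,None,fx=5 if n=='side' else 3.6,fy=5 if n=='side' else 3.6,interpolation=cv2.INTER_CUBIC))
E
```

```text
disc [ 0.45542516 -0.02488236] 0.14695057150586885 0.0011441314949793234 215
pivot px (265,215.5) z=.055 [ 0.45712864 -0.02527529  0.055     ]
((259.9771423339844, 141.68020629882812), (43.95943069458008, 33.058631896972656), 85.91438293457031)
[[ 0.7544  0.0391  0.059 ]
 [ 0.7596 -0.0644  0.059 ]
 [ 0.6201 -0.0695  0.059 ]
 [ 0.6152  0.0327  0.059 ]] [0.10356386 0.13961155 0.10237206]
tray c [ 0.68730258 -0.01552946  0.059     ]
spool [ 0.435 -0.371  0.04 ]
flux [0.43  0.353 0.06 ]
eraser [ 0.335 -0.297  0.014]
```

View pics/crop_top.png

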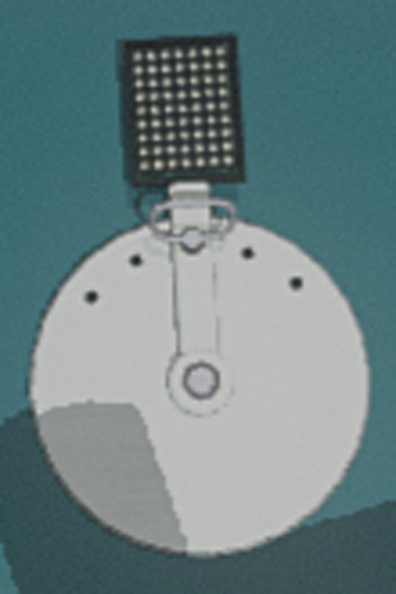

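View pics/crop_side.png

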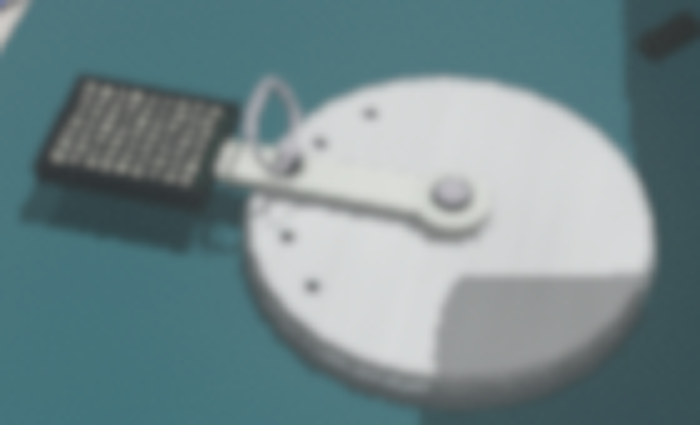

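Crop top (×3.6, offset 210,110): the pivot cap is at (200,380) and the holes at (91,297), (136,260), (248,253) and (296,283). The ring loop spans x 150–235, with its top bar at y≈202. Crop side (×5, offset 180,165): the ring's top is at about (271,80), its foot at (288,160), and the opening is clear.

```bash
python3 - <<'E'
from h import *
import pickle
cs=pickle.load(open('c0.pkl','rb'));c=cs['top'];g=c['frame'].sum(2).astype(float)
H=[]
for a,(u,v) in zip((48,24,-24,-48),((91,297),(136,260),(248,253),(296,283))):
    u=210+u/3.6;v=110+v/3.6;iu,iv=int(round(u)),int(round(v))
    w=g[iv-3:iv+4,iu-3:iu+4];w=np.clip(np.median(w)-40-w,0,None);yy,xx=np.mgrid[iv-3:iv+4,iu-3:iu+4]
    p=((w*xx).sum()/w.sum(),(w*yy).sum()/w.sum());X=plane(c,p,.034)[:2];H.append(X);print(a,np.round(p,1),X.round(4))
H=np.array(H);a=np.radians([48,24,-24,-48]);M=.12*np.c_[np.cos(a),np.sin(a)]
# rigid fit
hc,mc=H.mean(0),M.mean(0);h=H-hc;m=M-mc
th=np.arctan2((m[:,0]*h[:,1]-m[:,1]*h[:,0]).sum(),(m*h).sum());R=np.array([[np.cos(th),-np.sin(th)],[np.sin(th),np.cos(th)]])
o=hc-R@mc;print('fixture',o,np.degrees(th),'res',(H-(M@R.T+o)).round(4).tolist())
rt=lambda r,z,y=0:np.r_[R@[r,y]+o,z]
pts={'ringtop':rt(.144,.112),'foot':rt(.12,.07),'tray':rt(.236,.059),'ringL':rt(.137,.1,.037),'ringR':rt(.137,.1,-.037),'pivot':np.r_[o,.055]}
for k,X in pts.items(): print(k,X.round(4),[(n,proj(cs[n],X).round(1).tolist()) for n in cs])
for n,x in(('top',(210,110,3.6)),('side',(180,165,5))):
    for k,X in pts.items(): print(n,k,((proj(cs[n],X)-x[:2])*x[2]).round())
E
```

```text
48 [234.9 192.1] [0.534  0.0668]
24 [247.3 181.9] [0.565  0.0273]
-24 [278.3 179.9] [ 0.5689 -0.0704]
-48 [291.8 188.2] [ 0.5414 -0.1117]
fixture [ 0.45743858 -0.02587137] 2.3369692381718554 res [[-0.0, 0.0003], [0.0, -0.0001], [-0.0001, -0.0002], [0.0001, 0.0]]
ringtop [ 0.6013 -0.02    0.112 ] [('side', [230.0, 185.1]), ('top', [262.7, 165.9])]
foot [ 0.5773 -0.021   0.07  ] [('side', [236.6, 194.6]), ('top', [262.9, 175.9])]
tray [ 0.6932 -0.0162  0.059 ] [('side', [206.1, 191.1]), ('top', [260.2, 139.7])]
ringL [0.5928 0.0167 0.1   ] [('side', [229.1, 195.1]), ('top', [250.4, 169.7])]
ringR [ 0.5958 -0.0573  0.1   ] [('side', [234.6, 181.0]), ('top', [275.1, 168.1])]
pivot [ 0.4574 -0.0259  0.055 ] [('side', [269.0, 203.5]), ('top', [265.5, 215.4])]
top ringtop [190. 201.]
top foot [190. 237.]
top tray [181. 107.]
top ringL [145. 215.]
top ringR [234. 209.]
top pivot [200. 379.]
side ringtop [250. 101.]
side foot [283. 148.]
side tray [131. 131.]
side ringL [246. 150.]
side ringR [273.  80.]
side pivot [445. 193.]
```

The hole fit has sub-mm residuals. The pivot is at (0.4574, -0.0259), the yaw is 2.34° and the reprojected ring agrees with the crops. Plan: shut the gripper, push its tip outward through the ring opening from the pivot side with the tool tilted, then lift and swing it -24°. The first move raises the tool and brings it over the fixture.

Call:
apply_moves(
  angular=[
    [0,0,4],
    [0,0,8],
    [0,0,12],
    [0,0,17.5],
    [0,0,17.5],
    [0,0,17.5],
    [0,0,17.5],
    [0,0,17.5],
    [0,0,17.5],
    [0,0,17.5],
    [0,0,17.5],
    [0,0,17.5],
    [0,0,17.5],
    [0,0,17.5],
    [0,0,17.5],
    [0,0,17.5],
    [0,0,17.5],
    [0,0,17.5],
    [0,0,17.5],
    [0,0,17.5],
  ],
  travel=[
    [0,0,-0.04],
    [0,0,-0.08],
    [0.383,-0.499,-0.16],
    [0.383,-0.499,-0.16],
    [0.383,-0.499,-0.16],
    [0.383,-0.499,-0.16],
    [0.383,-0.499,-0.16],
    [0.383,-0.499,-0.16],
    [0.383,-0.499,-0.16],
    [0.383,-0.499,-0.16],
    [0.383,-0.499,-0.16],
    [0.383,-0.499,-0.16],
    [0.383,-0.499,-0.16],
    [0.383,-0.499,-0.16],
    [0.383,-0.499,-0.16],
    [0.383,-0.499,-0.16],
    [0.383,-0.499,-0.16],
    [0.383,-0.499,-0.16],
    [0.383,-0.499,-0.16],
    [0.383,-0.499,-0.16],
  ],
  gripper=[-1,-1,-1,-1,-1,-1,-1,-1,-1,-1,-1,-1,-1,-1,-1,-1,-1,-1,-1,-1],
  force=20,
)

```text
clock: 1.77
tcp_pos: [0.42, -0.0347, 0.402]
ee_rot: [[0.999, 0.044, -0.001], [0.044, -0.999, -0.0], [-0.001, 0.0, -1.0]]
ft_force: [0.1, -0.4, -0.7]
width: 0.0005
```

```bash
cat > st.py <<'E'
from h import *
np.set_printoptions(precision=4,suppress=True)
s=sense();print(s['clock'],'q',s['q'].round(2),'p',s['tcp_pos'],'r',np.hypot(*s['tcp_pos'][:2]),'w',s['width'],'F',s['ft_force'].round(1));print(s['ee_rot'])
E
python3 st.py
```

```text
1.7667 q [ -8.18 -24.69  95.65  -0.01 109.08  79.29] p [ 0.42   -0.0347  0.402 ] r 0.421478181453123 w 0.0005321098257982678 F [ 0.1 -0.4 -0.7]
[[ 0.999   0.0441 -0.0006]
 [ 0.0441 -0.999  -0.0001]
 [-0.0006  0.0001 -1.    ]]
```

Call:
apply_moves(
  angular=[
    [0,7,0],
    [0,14,0],
    [0,21,0],
    [0,28,0],
    [0,30,0],
    [0,30,0],
  ],
  travel=[
    [0.02,0,0],
    [0.05,0,0],
    [0.08,0,0],
    [0.1,0,0],
    [0.1,0,0],
    [0.1,0,0],
  ],
  gripper=[-1,-1,-1,-1,-1,-1],
)

```text
clock: 2.27
tcp_pos: [0.5192, -0.0325, 0.4014]
ee_rot: [[0.865, 0.04, 0.5], [0.035, -0.999, 0.019], [0.501, 0.001, -0.866]]
ft_force: [-0.9, -1.7, 0.5]
width: -0.0002
```

```bash
python3 st.py
```

```text
2.2667 q [ -9.53 -30.76 103.16   5.98  78.13  78.49] p [ 0.5192 -0.0325  0.4014] r 0.5202387840759042 w -0.0002483505980870125 F [-0.9 -1.7  0.5]
[[ 0.8649  0.0398  0.5004]
 [ 0.0347 -0.9992  0.0194]
 [ 0.5008  0.0006 -0.8656]]
```

Call:
apply_moves(
  angular=[
    [0,7,0],
    [0,14,0],
    [0,21,0],
    [0,28,0],
    [0,30,0],
    [0,30,0],
  ],
  travel=[
    [0,0,0],
    [0,0,0],
    [0,0,0],
    [0,0,0],
    [0,0,0],
    [0,0,0],
  ],
  gripper=[-1,-1,-1,-1,-1,-1],
)

```text
clock: 2.77
tcp_pos: [0.5194, -0.032, 0.3998]
ee_rot: [[0.502, 0.04, 0.864], [0.02, -0.999, 0.035], [0.865, -0.0, -0.502]]
ft_force: [0.2, -0.2, -0.8]
width: -0.0003
```

```bash
python3 st.py
```

```text
2.7667 q [-13.72 -47.41 121.57  18.59  48.51  69.23] p [ 0.5194 -0.032   0.3998] r 0.5203862328523581 w -0.00031186811336666564 F [ 0.2 -0.2 -0.8]
[[ 0.5017  0.0403  0.8641]
 [ 0.0202 -0.9992  0.0348]
 [ 0.8648 -0.     -0.5021]]
```

```bash
cat > kin.py <<'E'
import numpy as np
from scipy.spatial.transform import Rotation as Ro
from scipy.optimize import least_squares
D=[([-72.2379633,6.67203596,82.6321186,.000258,90.7565149,-2.16664521],[.23000838,-.63443338,.24162606]),
([-8.18,-24.69,95.65,-.01,109.08,79.29],[.42,-.0347,.402]),([-9.53,-30.76,103.16,5.98,78.13,78.49],[.5192,-.0325,.4014]),
([-13.72,-47.41,121.57,18.59,48.51,69.23],[.5194,-.032,.3998])]
r=lambda ax,a:Ro.from_euler(ax,a,degrees=True).as_matrix()
def fk(q,k):
    a1,dy,d1,a2,a3,d4,L=k
    R1=r('z',q[0]);R2=R1@r('y',q[1]);R3=R2@r('y',q[2]);R5=R3@r('z',q[3])@r('y',q[4])
    w=R1@[a1,dy,d1]+R2@[0,0,a2]+R3@[a3,0,d4]
    return w+R5@[0,0,L],R5@r('z',q[5]),w,R1@[a1,dy,d1]+R2@[0,0,a2]
if True:
    f=lambda k:np.ravel([fk(q,k)[0]-p for q,p in D])
    S=least_squares(f,[0,.025,.3,.5,0,.5,.25],x_scale=.1);k=S.x
lo=np.array([-162.19,-47.58,4.15,-65.23,.69,-170.13]);hi=np.array([162.19,125.68,143.07,245.23,171.88,170.13])
def ik(p,R,q0):
    g=lambda q:np.r_[(fk(q,k)[0]-p)*10,Ro.from_matrix(fk(q,k)[1].T@R).as_rotvec()]
    s=least_squares(g,np.clip(q0,lo+.5,hi-.5),bounds=(lo,hi),x_scale=50.)
    return s.x,np.abs(s.fun).max()
E
python3 - <<'E'
from kin import *
np.set_printoptions(precision=4,suppress=True)
print(k,f(k).reshape(-1,3)*1e3)
for q,p in D: print(fk(q,k)[1][:,[0,2]].T)
o=np.array([.4574,-.0259]);yaw=np.radians(2.34)
for al in(45,55,60,65,70,80,90):
  for th in(0,-24):
    a=yaw+np.radians(th);e=np.array([np.cos(a),np.sin(a),0]);t=np.array([-np.sin(a),np.cos(a),0]);A=np.radians(al)
    n=np.cos(A)*e+[0,0,np.sin(A)];d=np.sin(A)*e-[0,0,np.cos(A)]
    bar=np.r_[o,0]+.144*e+[0,0,.112]; tcp=bar-.014*n+.004*d
    sols=[]
    for fl,R in(('x',np.c_[n,-t,d]),('-x',np.c_[-n,t,d])):
      for q0 in([-10,-40,120,10,40,70],[-10,-20,130,170,40,-80],[10,0,120,90,40,0],[-10,-20,140,180,20,80],[10,0,120,-45,40,90],[0,-30,110,200,20,-160]):
        q,er=ik(tcp,R,np.array(q0,float))
        if er<1e-3 and not any(np.abs(q-s).max()<3 for _,s in sols): sols.append((fl,q))
    for s in sols: print(al,th,s[0],s[1].round(1),'wrist',fk(s[1],k)[2].round(3))
E
```

```text
[-0.0001  0.0255  0.1378  0.4599  0.0816  0.6204  0.2789] [[-0.0141 -0.0032  0.002 ]
 [-0.0135  0.0297  0.007 ]
 [ 0.0195  0.0055  0.002 ]
 [-0.0046 -0.0213 -0.0109]]
[[-0.3409  0.9401  0.0011]
 [-0.0003  0.001  -1.    ]]
[[-0.0441  0.999  -0.    ]
 [-0.0007 -0.0001 -1.    ]]
[[-0.0398  0.9992 -0.0006]
 [ 0.5005  0.0194 -0.8655]]
[[-0.0403  0.9992  0.    ]
 [ 0.864   0.0349 -0.5022]]
45 0 x [ -7.8 -21.3 129.4  15.2  28.2 159.4] wrist [ 0.397 -0.028  0.296]
45 0 -x [ -7.8 -21.3 129.4  15.2  28.2 -20.6] wrist [ 0.397 -0.028  0.296]
45 -24 -x [ -4.2 -20.8 129.  -24.8  30.5  34.2] wrist [ 0.401 -0.004  0.296]
55 0 x [ -8.5 -22.8 134.4  32.9  16.5 141.9] wrist [ 0.368 -0.03   0.258]
55 0 -x [ -8.5 -22.8 134.4  32.9  16.5 -38.1] wrist [ 0.368 -0.03   0.258]
55 -24 -x [ -2.8 -21.9 133.7 -47.2  21.1  56.3] wrist [0.375 0.007 0.258]
60 0 x [ -8.9 -22.8 136.5  55.6  11.8 119.3] wrist [ 0.356 -0.03   0.237]
60 0 -x [ -8.9 -22.8 136.5  55.6  11.8 -60.7] wrist [ 0.356 -0.03   0.237]
65 0 x [ -9.2 -22.1 138.4  94.9  10.5  80.1] wrist [ 0.346 -0.03   0.215]
65 0 -x [ -9.2 -22.1 138.4  94.9  10.5 -99.9] wrist [ 0.346 -0.03   0.215]
70 0 x [ -9.5 -20.6 140.  128.5  14.3  46.5] wrist [ 0.338 -0.031  0.193]
70 0 -x [  -9.5  -20.6  140.   128.5   14.3 -133.5] wrist [ 0.338 -0.031  0.193]
80 0 x [ -9.9 -15.1 141.8 154.5  28.8  20.6] wrist [ 0.328 -0.031  0.146]
80 0 -x [  -9.9  -15.1  141.8  154.5   28.8 -159.4] wrist [ 0.328 -0.031  0.146]
80 -24 x [ -0.6 -13.7 140.7 220.4  33.  -31.7] wrist [0.337 0.022 0.146]
80 -24 -x [ -0.6 -13.7 140.7 220.4  33.  148.3] wrist [0.337 0.022 0.146]
90 0 x [ -9.9  -6.7 141.7 162.9  46.3  12. ] wrist [ 0.327 -0.031  0.098]
90 0 -x [  -9.9   -6.7  141.7  162.9   46.3 -168. ] wrist [ 0.327 -0.031  0.098]
90 -24 x [ -0.5  -5.5 140.6 208.6  48.9 -19.7] wrist [0.336 0.022 0.098]
90 -24 -x [ -0.5  -5.5 140.6 208.6  48.9 160.3] wrist [0.336 0.022 0.098]
```

```bash
sed -i "s/R5@r('z',q\[5\])/R5@r('z',q[5]-90)/" kin.py; cat > plan.py <<'E'
from kin import *
np.set_printoptions(precision=4,suppress=True)
o=np.array([.4574,-.0259]);yaw=2.34
def pose(al,th,psi,gap=.014,out=.004,lift=0,lat=0,ret=0):
    # ring at swing angle th, tool azimuth rel. ring psi; gap: bar centre to finger centre line; ret: back along d
    a=np.radians(yaw+th);e=np.array([np.cos(a),np.sin(a),0]);t=np.array([-np.sin(a),np.cos(a),0])
    b=np.radians(yaw+th+psi);E=np.array([np.cos(b),np.sin(b),0]);T=np.array([-np.sin(b),np.cos(b),0]);A=np.radians(al)
    n=np.cos(A)*E+[0,0,np.sin(A)];d=np.sin(A)*E-[0,0,np.cos(A)]
    bar=np.r_[o,0]+.144*e+[0,0,.112+lift]
    return bar-gap*n+(out-ret)*d+lat*t,np.c_[n,-T,d]
E
python3 - <<'E'
from plan import *
cur=np.array(D[-1][0])
for al in(50,60,70,75):
  for ret in(.04,.02,0):
    for psi in(0,-12):
      q,er=ik(*pose(al,0,psi,gap=.02,ret=ret),cur); print(al,ret,psi,q.round(1),'err %.4f'%er)
print('swing')
for al in(55,60,65,70,75):
  for p0,p1 in((0,0),(0,24),(0,12),(-8,12),(8,20)):
    q=cur;out=[]
    for u in np.linspace(0,1,7):
      q,er=ik(*pose(al,-24*u,p0+(p1-p0)*u,lift=.012),q); out.append((er<1e-3,q.round(0).tolist()))
    print(al,p0,p1,[x[0] for x in out].count(True),out[0][1],out[3][1],out[-1][1])
E
```

```text
50 0.04 0 [ -8.8 -30.2 143.1  93.4   8.2 170.1] err 0.3108
50 0.04 -12 [ -0.5 -29.7 134.6 -16.   26.4 -69.7] err 0.0000
50 0.02 0 [ -8.2 -26.5 141.3  93.8   7.5 170.1] err 0.2780
50 0.02 -12 [ -0.9 -25.9 133.5 -17.   23.7 -68.7] err 0.0000
50 0 0 [ -7.8 -22.4 139.1  94.    7.2 170.1] err 0.2450
50 0 -12 [ -1.2 -22.2 132.3 -18.2  21.1 -67.5] err 0.0000
60 0.04 0 [-10.7 -29.6 143.1  93.2  12.  170.1] err 0.1346
60 0.04 -12 [  0.3 -31.  140.1 -37.8  14.2 -48. ] err 0.0000
60 0.02 0 [ -9.4 -26.3 141.3  94.3  10.  170.1] err 0.1066
60 0.02 -12 [ -0.2 -26.5 138.4 -44.5  11.8 -41.3] err 0.0000
60 0 0 [ -8.9 -22.1 138.8  94.4   9.6 170.1] err 0.0765
60 0 -12 [ -0.6 -22.3 136.7 -53.5   9.7 -32.4] err 0.0000
70 0.04 0 [-11.9 -28.9 143.1  93.8  14.5 170.1] err 0.0539
70 0.04 -12 [ -1.5 -30.8 143.  -65.2   5.5 -21.6] err 0.0785
70 0.02 0 [-10.3 -24.8 142.5 121.3  13.9 143.5] err 0.0000
70 0.02 -12 [ -2.5 -26.3 140.5 -65.2   3.9 -21.9] err 0.1007
70 0 0 [ -9.6 -20.1 140.3 130.6  14.8 134.3] err 0.0000
70 0 -12 [ -3.3 -22.2 138.  -65.2   2.6 -22.1] err 0.1207
75 0.04 0 [-13.1 -27.6 143.1 100.5  17
[... 2914 characters left out ...]
.0, 140.0, 115.0, 15.0, 149.0]
75 0 0 7 [-10.0, -20.0, 141.0, 142.0, 19.0, 123.0] [-5.0, -20.0, 141.0, 195.0, 16.0, 76.0] [-1.0, -19.0, 140.0, 234.0, 25.0, 44.0]
75 0 24 7 [-10.0, -20.0, 141.0, 142.0, 19.0, 123.0] [-15.0, -20.0, 141.0, 132.0, 22.0, 132.0] [-20.0, -20.0, 141.0, 123.0, 26.0, 138.0]
75 0 12 7 [-10.0, -20.0, 141.0, 142.0, 19.0, 123.0] [-10.0, -20.0, 141.0, 158.0, 17.0, 109.0] [-10.0, -21.0, 142.0, 177.0, 15.0, 92.0]
75 -8 12 0 [-4.0, -24.0, 138.0, -65.0, 1.0, -24.0] [-7.0, -24.0, 138.0, -65.0, 1.0, -24.0] [-10.0, -25.0, 139.0, -65.0, 1.0, -25.0]
75 8 20 7 [-16.0, -18.0, 140.0, 119.0, 29.0, 141.0] [-16.0, -19.0, 140.0, 126.0, 25.0, 136.0] [-17.0, -21.0, 141.0, 135.0, 21.0, 129.0]
```

```bash
sed -i "s/q\[5\]-90/q[5]+90/" kin.py; python3 - <<'E'
from plan import *
cur=np.array(D[-1][0]);print(fk(cur,k)[1])
for al in(45,50,55,60):
  for ret in(.06,.03,0):
    for psi in(0,-10):
      q,er=ik(*pose(al,0,psi,gap=.02,ret=ret),cur); print(al,ret,psi,q.round(1),'err %.4f'%er)
print('swing')
for al in(50,55,60,70):
  for p0,p1 in((0,0),(0,24),(0,12),(-8,12),(-10,14),(8,20)):
    q=cur;out=[]
    for u in np.linspace(0,1,7):
      q,er=ik(*pose(al,-24*u,p0+(p1-p0)*u,lift=.012),q); out.append((er<1e-3,q.round(0).tolist()))
    print(al,p0,p1,[x[0] for x in out].count(True),out[0][1],out[3][1],out[-1][1])
E
```

```text
[[ 0.5018  0.0403  0.864 ]
 [ 0.0202 -0.9992  0.0349]
 [ 0.8648 -0.     -0.5022]]
45 0.06 0 [ -9.1 -32.1 132.5  13.8  35.9  70.6] err 0.0000
45 0.06 -10 [ -2.  -31.9 132.4  -7.1  34.8  99.8] err 0.0000
45 0.03 0 [ -8.4 -26.9 131.4  14.5  31.8  69.9] err 0.0000
45 0.03 -10 [ -2.3 -26.7 131.3  -7.4  30.8 100.2] err 0.0000
45 0 0 [ -7.9 -21.7 130.   15.5  28.   69. ] err 0.0000
45 0 -10 [ -2.6 -21.5 129.9  -8.   26.9 100.7] err 0.0000
50 0.06 0 [ -9.7 -34.1 135.9  18.6  30.2  66. ] err 0.0000
50 0.06 -10 [ -1.6 -33.9 135.8  -9.6  28.6 102.4] err 0.0000
50 0.03 0 [ -8.9 -28.3 134.4  20.1  25.9  64.5] err 0.0000
50 0.03 -10 [ -2.  -28.1 134.3 -10.5  24.4 103.2] err 0.0000
50 0 0 [ -8.3 -22.6 132.6  22.2  21.9  62.4] err 0.0000
50 0 -10 [ -2.4 -22.4 132.5 -11.7  20.4 104.3] err 0.0000
55 0.06 0 [-10.3 -35.6 139.1  25.8  24.4  58.9] err 0.0000
55 0.06 -10 [ -1.3 -35.4 139.  -13.8  22.2 106.5] err 0.0000
55 0.03 0 [ -9.4 -29.2 137.1  29.2  20.   55.4] err 0.0000
55 0.03 -10 [ -1.8 -29.  137.  -15.9  17.8 108.6] err 0.0000
55 0 0 [ -8.6 -23.  135.   34.1  16.2  50.6] err 0.0000
55 0 -10 [ -2.
[... 2827 characters left out ...]
0, 139.0, 245.0, 20.0, -147.0]
70 0 24 7 [-9.0, -22.0, 140.0, 122.0, 13.0, -37.0] [-15.0, -22.0, 139.0, 113.0, 17.0, -30.0] [-20.0, -22.0, 140.0, 106.0, 21.0, -25.0]
70 0 12 7 [-9.0, -22.0, 140.0, 122.0, 13.0, -37.0] [-10.0, -22.0, 140.0, 141.0, 9.0, -53.0] [-10.0, -23.0, 140.0, 175.0, 7.0, -85.0]
70 -8 12 7 [-3.0, -22.0, 140.0, 197.0, 8.0, -106.0] [-7.0, -22.0, 140.0, 186.0, 7.0, -96.0] [-10.0, -23.0, 140.0, 175.0, 7.0, -85.0]
70 -10 14 0 [-4.0, -24.0, 138.0, -65.0, 1.0, 157.0] [-7.0, -24.0, 138.0, -65.0, 1.0, 156.0] [-10.0, -25.0, 139.0, -65.0, 1.0, 154.0]
70 8 20 7 [-15.0, -20.0, 139.0, 103.0, 25.0, -24.0] [-16.0, -21.0, 139.0, 108.0, 20.0, -27.0] [-17.0, -23.0, 140.0, 115.0, 15.0, -31.0]
```

```bash
cat > go.py <<'E'
import sys
from plan import *
from workcell import sense
def go(p,R):
    s=sense();R0=s['ee_rot'];print('now',s['tcp_pos'],'F',s['ft_force'].round(1),'target',p,'ik',*ik(p,R,s['q']))
    print('travel',R0.T@(p-s['tcp_pos']),'ang',Ro.from_matrix(R0.T@R).as_rotvec(degrees=True))
E
python3 - <<'E'
from go import *
go(*pose(60,0,0,gap=.0245,ret=.045))
E
```

```text
now [ 0.5194 -0.032   0.3998] F [ 0.2 -0.2 -0.8] target [ 0.5536 -0.022   0.1113] ik [-10.4782 -32.9369 141.3151  42.6944  16.4601  42.0079] 6.512064722939888e-11
travel [-0.2322 -0.0087  0.1747] ang [ 0.0265  0.1419 -0.0161]
```

Call:
apply_moves(
  angular=[
    [0,0,0],
    [0,0,0],
    [0,0,0],
    [0,0,0],
    [0,0,0],
    [0,0,0],
    [0,0,0],
    [0,0,0],
    [0,0,0],
    [0,0,0],
    [0,0,0],
    [0,0,0],
  ],
  travel=[
    [-0.024,0,0.018],
    [-0.05,-0.002,0.037],
    [-0.075,-0.003,0.056],
    [-0.1,-0.004,0.075],
    [-0.125,-0.005,0.094],
    [-0.15,-0.006,0.113],
    [-0.175,-0.007,0.132],
    [-0.2,-0.008,0.15],
    [-0.22,-0.009,0.165],
    [-0.232,-0.009,0.175],
    [-0.232,-0.009,0.175],
    [-0.232,-0.009,0.175],
  ],
  gripper=[-1,-1,-1,-1,-1,-1,-1,-1,-1,-1,-1,-1],
)

```text
clock: 3.77
tcp_pos: [0.5555, -0.0203, 0.1141]
ee_rot: [[0.502, 0.043, 0.864], [0.021, -0.999, 0.038], [0.865, -0.001, -0.502]]
ft_force: [0.6, 0.8, 0.2]
width: 0.0001
```

```bash
python3 st.py; python3 - <<'E'
from h import *
from plan import pose,o,yaw
c=snap('side','s1.png');X,Y,W,H=180,140,120,90
cv2.imwrite('pics/s1c.png',cv2.resize(c['frame'][Y:Y+H,X:X+W,::-1],None,fx=6,fy=6,interpolation=cv2.INTER_CUBIC))
s=sense();p=s['tcp_pos'];z=s['ee_rot'][:,2]
for n,P in(('tcp',p),('tip',p+.011*z)):print(n,((proj(c,P)-[X,Y])*6).round())
E
```

```text
3.7667 q [-10.22 -32.83 140.91  41.45  16.7   43.35] p [ 0.5555 -0.0203  0.1141] r 0.5558908706806008 w 0.0001404891755912586 F [0.6 0.8 0.2]
[[ 0.5016  0.0431  0.864 ]
 [ 0.0212 -0.9991  0.0376]
 [ 0.8649 -0.0005 -0.502 ]]
tcp [374. 282.]
tip [358. 286.]
```

View pics/s1c.png

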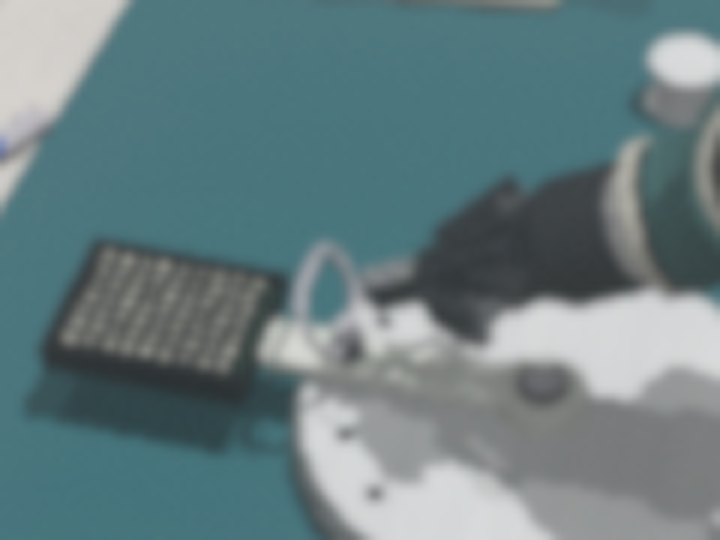

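The side crop (×6) shows the shut fingertips at (368,285), just inside the ring loop (292–372, 240–360) and aimed at the opening. Force is about zero. Next: insert.

```bash
python3 - <<'E'
from go import *
go(*pose(60,0,0,gap=.0235,ret=0))
E
```

```text
now [ 0.5558 -0.0204  0.1154] F [ 0.7 -0.2  0.3] target [ 0.593  -0.0204  0.0896] ik [ -9.0516 -22.7206 137.3701  59.598   11.4389  25.1535] 3.0531133177191805e-15
travel [-0.0037  0.0015  0.0451] ang [-0.1034  0.0108  0.0616]
```

Call:
apply_moves(
  angular=[
    [0,0,0],
    [0,0,0],
    [0,0,0],
    [0,0,0],
    [0,0,0],
    [0,0,0],
    [0,0,0],
    [0,0,0],
  ],
  travel=[
    [0,0,0],
    [0,0.001,0.01],
    [0,0.001,0.02],
    [0,0.001,0.03],
    [0,0.001,0.04],
    [0,0.001,0.045],
    [0,0.001,0.045],
    [0,0.001,0.045],
  ],
  gripper=[-1,-1,-1,-1,-1,-1,-1,-1],
)

```text
clock: 4.48
tcp_pos: [0.5945, -0.0195, 0.0927]
ee_rot: [[0.498, 0.043, 0.866], [0.021, -0.999, 0.037], [0.867, 0.0, -0.499]]
ft_force: [0.0, -0.4, -0.3]
width: -0.0001
```

```bash
python3 st.py; python3 - <<'E'
from h import *
from go import *
go(*pose(60,0,0,gap=.0235,ret=0))
for n,(X,Y,W,H) in(('side',(180,140,120,90)),('top',(210,140,100,75))):
    c=snap(n,n+'2.png');f=c['frame'][Y:Y+H,X:X+W,::-1]
    cv2.imwrite(f'pics/{n}2c.png',cv2.resize(f,(600,450),interpolation=cv2.INTER_CUBIC))
cv2.imwrite('pics/both2.png',np.hstack([cv2.resize(cv2.imread(f'pics/{n}2c.png'),(400,300)) for n in('side','top')]))
E
```

```text
4.4833 q [ -8.96 -22.82 137.13  58.56  11.6   26.22] p [ 0.5945 -0.0195  0.0927] r 0.5947952159908283 w -9.392701606509787e-05 F [ 0.  -0.4 -0.3]
[[ 0.4985  0.0429  0.8658]
 [ 0.0215 -0.9991  0.0372]
 [ 0.8666  0.     -0.4989]]
now [ 0.5945 -0.0195  0.0927] F [ 0.  -0.4 -0.3] target [ 0.593  -0.0204  0.0896] ik [ -9.0516 -22.7206 137.3701  59.598   11.4389  25.1535] 1.9373391779708982e-13
travel [-0.0034  0.0008  0.0002] ang [-0.103  -0.0707  0.0626]
```

View pics/both2.png

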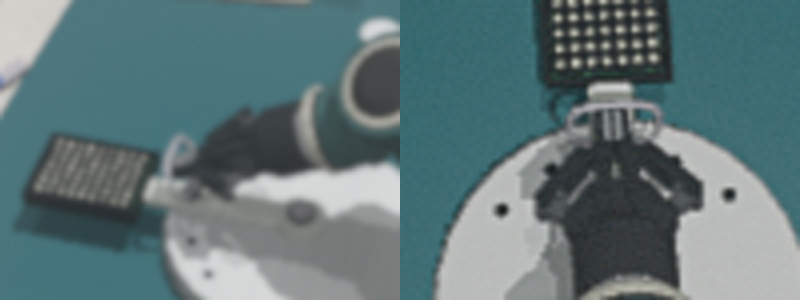

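The top view shows the fingertips centred in the ring with the top bar over them, and no contact force. Next I'll bring the fingers up along the tool's x until they touch, then lift.

Call:
apply_moves(
  angular=[
    [0,0,0],
    [0,0,0],
    [0,0,0],
    [0,0,0],
    [0,0,0],
  ],
  travel=[
    [0.003,0,0.002],
    [0.005,0,0.003],
    [0.007,0,0.003],
    [0.007,0,0.003],
    [0.007,0,0.003],
  ],
  gripper=[-1,-1,-1,-1,-1],
)

```text
clock: 5.0
tcp_pos: [0.6002, -0.0193, 0.0961]
ee_rot: [[0.499, 0.042, 0.865], [0.021, -0.999, 0.037], [0.866, 0.0, -0.5]]
ft_force: [-0.4, 0.9, 0.9]
width: 0.0002
```

Call:
apply_moves(
  angular=[
    [0,0,0],
    [0,0,0],
    [0,0,0],
    [0,0,0],
  ],
  travel=[
    [0.0015,0,0],
    [0.003,0,0],
    [0.003,0,0],
    [0.003,0,0],
  ],
  gripper=[-1,-1,-1,-1],
)

```text
clock: 5.33
tcp_pos: [0.6008, -0.019, 0.097]
ee_rot: [[0.502, 0.043, 0.864], [0.021, -0.999, 0.037], [0.865, -0.0, -0.502]]
ft_force: [-7.4, -1.7, -6.1]
width: -0.0003
```

```bash
python3 st.py
```

```text
5.3333 q [ -8.72 -22.15 136.13  55.79  11.71  29.13] p [ 0.6008 -0.019   0.097 ] r 0.6011455501378119 w -0.00029136749388915543 F [-7.4 -1.7 -6.1]
[[ 0.5017  0.0429  0.864 ]
 [ 0.0211 -0.9991  0.0373]
 [ 0.8648 -0.0005 -0.5022]]
```

Call:
apply_moves(
  angular=[
    [0,0,0],
    [0,0,0],
    [0,0,0],
    [0,0,0],
    [0,0,0],
    [0,0,0],
  ],
  travel=[
    [0.001,0,-0.0015],
    [0.002,0,-0.002],
    [0.003,0,-0.003],
    [0.004,0,-0.0035],
    [0.005,0,-0.004],
    [0.005,0,-0.004],
  ],
  gripper=[-1,-1,-1,-1,-1,-1],
)

```text
clock: 5.83
tcp_pos: [0.6005, -0.0191, 0.1047]
ee_rot: [[0.5, 0.043, 0.865], [0.021, -0.999, 0.037], [0.866, -0.0, -0.5]]
ft_force: [-5.9, 1.0, -7.3]
width: 0.0
```

Call:
apply_moves(
  angular=[
    [0,0,0],
    [0,0,0],
    [0,0,0],
    [0,0,0],
    [0,0,0],
  ],
  travel=[
    [0.001,0,-0.0005],
    [0.002,0,-0.001],
    [0.003,0,-0.0015],
    [0.004,0,-0.002],
    [0.004,0,-0.002],
  ],
  gripper=[-1,-1,-1,-1,-1],
)

```text
clock: 6.25
tcp_pos: [0.6006, -0.0191, 0.1088]
ee_rot: [[0.501, 0.043, 0.865], [0.021, -0.999, 0.037], [0.865, -0.0, -0.501]]
ft_force: [-8.0, -0.4, -7.9]
width: 0.0002
```

```bash
python3 st.py
```

```text
6.25 q [ -8.74 -23.45 135.78  50.01  12.67  35.04] p [ 0.6006 -0.0191  0.1088] r 0.6009137623345943 w 0.00022225755055859913 F [-8.  -0.4 -7.9]
[[ 0.5005  0.0428  0.8647]
 [ 0.0213 -0.9991  0.0371]
 [ 0.8655 -0.0002 -0.501 ]]
```

The ring is lifted about 12 mm, with a spring load of 7.9 N as expected. Next is the swing path.

```bash
python3 - <<'E'
from go import *
s=sense();R0=s['ee_rot'];p0,Rp=pose(60,0,0);q=s['q']
for th in range(-2,-25,-2):
    p,R=pose(60,th,-th/2,lift=.001);q,er=ik(s['tcp_pos']+p-p0,R,q)
    print(th,(R0.T@(p-p0)*1e3).round(1),Ro.from_matrix(Rp.T@R).as_rotvec(degrees=True).round(1),q.round(1),'%.5f'%er)
E
```

```text
-2 [ 0.8  5.  -0.6] [-0.9  0.   0.5] [ -8.8 -23.5 135.8  47.3  12.   38.2] 0.00000
-4 [ 0.7  9.9 -0.8] [-1.7  0.   1. ] [ -8.9 -23.6 135.8  44.9  11.4  41. ] 0.00000
-6 [ 0.5 14.9 -1.2] [-2.6  0.   1.5] [ -9.  -23.6 135.8  42.2  10.8  44.1] 0.00000
-8 [ 0.2 19.8 -1.7] [-3.5  0.   2. ] [ -9.2 -23.6 135.8  39.2  10.3  47.5] 0.00000
-10 [-0.2 24.7 -2.4] [-4.3  0.   2.5] [ -9.3 -23.7 135.9  35.8   9.8  51.3] 0.00000
-12 [-0.7 29.6 -3.3] [-5.2  0.   3. ] [ -9.4 -23.8 135.9  32.    9.4  55.4] 0.00000
-14 [-1.3 34.4 -4.2] [-6.1  0.   3.5] [ -9.5 -23.9 136.   27.9   9.   59.9] 0.00000
-16 [-1.9 39.2 -5.4] [-6.9  0.   4. ] [ -9.6 -24.  136.1  23.4   8.7  64.8] 0.00000
-18 [-2.7 43.9 -6.6] [-7.8  0.   4.5] [ -9.8 -24.1 136.2  18.6   8.5  70. ] 0.00000
-20 [-3.5 48.6 -8.1] [-8.7  0.   5. ] [ -9.9 -24.3 136.3  13.5   8.3  75.6] 0.00000
-22 [-4.4 53.2 -9.6] [-9.5  0.   5.5] [-10.  -24.5 136.4   8.1   8.2  81.3] 0.00000
-24 [ -5.4  57.8 -11.3] [-10.4   0.    6. ] [-10.1 -24.7 136.5   2.7   8.2  87.2] 0.00000
```

Call:
apply_moves(
  angular=[
    [0,0,0],
    [-0.4,0,0.2],
    [-0.9,0,0.5],
    [-1.3,0,0.7],
    [-1.7,0,1],
    [-2.2,0,1.2],
    [-2.6,0,1.5],
    [-3,0,1.7],
    [-3.5,0,2],
    [-3.5,0,2],
  ],
  travel=[
    [0.0008,0,-0.001],
    [0.0008,0.0025,-0.001],
    [0.0008,0.005,-0.001],
    [0.0008,0.0075,-0.001],
    [0.0007,0.01,-0.0012],
    [0.0006,0.0125,-0.0014],
    [0.0005,0.015,-0.0016],
    [0.0004,0.0175,-0.0018],
    [0.0002,0.02,-0.0021],
    [0.0002,0.02,-0.0021],
  ],
  gripper=[-1,-1,-1,-1,-1,-1,-1,-1,-1,-1],
)

```text
clock: 7.08
tcp_pos: [0.5999, -0.0396, 0.1102]
ee_rot: [[0.5, -0.029, 0.865], [-0.014, -1.0, -0.025], [0.866, 0.0, -0.501]]
ft_force: [-6.0, -0.5, -8.0]
width: 0.0002
```

```bash
python3 st.py; python3 - <<'E'
from h import *
X,Y,W,H=200,110,120,90
c=snap('top','t3.png');cv2.imwrite('pics/t3c.png',cv2.resize(c['frame'][Y:Y+H,X:X+W,::-1],None,fx=6,fy=6,interpolation=cv2.INTER_CUBIC))
f=c['frame'].astype(int)
d=((f.max(2)<70)).astype(np.uint8);d[:110]=0;d[157:]=0;d[:,:235]=0;d[:,330:]=0
d=cv2.morphologyEx(d,cv2.MORPH_CLOSE,np.ones((7,7),np.uint8))
cn=max(cv2.findContours(d,0,1)[0],key=cv2.contourArea);rr=cv2.minAreaRect(cn)
P=plane(c,rr[0],.06);v=P[:2]-[.4574,-.0259];print(rr,np.hypot(*v),np.degrees(np.arctan2(v[1],v[0]))-2.34)
E
```

```text
7.0833 q [ -9.25 -23.7  135.8   39.08  10.45  47.57] p [ 0.5999 -0.0396  0.1102] r 0.6012117985253503 w 0.00018258394926463277 F [-6.  -0.5 -8. ]
[[ 0.5003 -0.0289  0.8654]
 [-0.0144 -0.9996 -0.025 ]
 [ 0.8657  0.0001 -0.5005]]
((270.5279235839844, 138.609130859375), (33.486114501953125, 37.048465728759766), 4.085616588592529) 0.23933132608795005 -7.782923471593189
```

View pics/t3c.png

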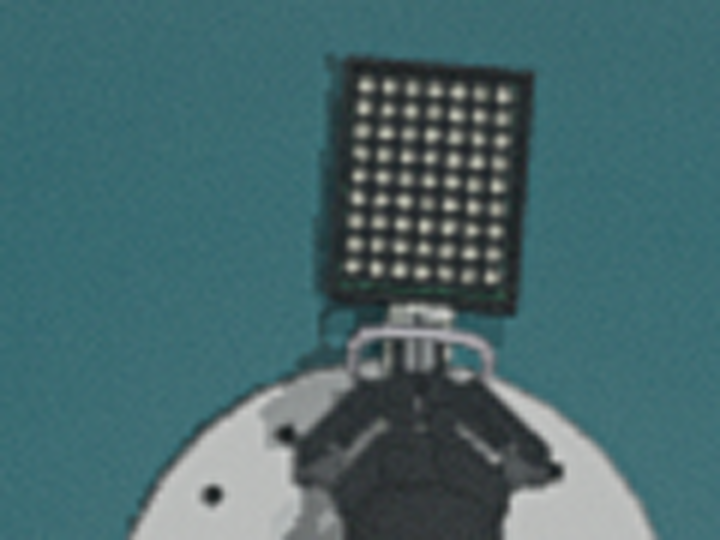

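The top crop shows the arm has followed the finger by -7.8° and the ring is still centred on the fingertips. The LED is in its tray. I'll continue.

```bash
python3 - <<'E'
from go import *
s=sense();R0=s['ee_rot'];p0,Rp=pose(60,-8,4)
for th in range(-10,-25,-2):
    p,R=pose(60,th,-th/2)
    print(th,(R0.T@(p-p0)*1e3).round(1),Ro.from_matrix(Rp.T@R).as_rotvec(degrees=True).round(1))
E
```

```text
-10 [-0.2  4.9 -0.4] [-0.9 -0.   0.5]
-12 [-0.5  9.9 -0.9] [-1.7  0.   1. ]
-14 [-0.9 14.8 -1.6] [-2.6  0.   1.5]
-16 [-1.4 19.6 -2.4] [-3.5  0.   2. ]
-18 [-2.  24.5 -3.4] [-4.3  0.   2.5]
-20 [-2.6 29.3 -4.5] [-5.2  0.   3. ]
-22 [-3.4 34.  -5.8] [-6.1 -0.   3.5]
-24 [-4.2 38.7 -7.2] [-6.9  0.   4. ]
```

Call:
apply_moves(
  angular=[
    [-0.4,0,0.2],
    [-0.9,0,0.5],
    [-1.3,0,0.7],
    [-1.7,0,1],
    [-2.2,0,1.2],
    [-2.6,0,1.5],
    [-3,0,1.7],
    [-3.5,0,2],
    [-3.9,0,2.2],
    [-4.3,0,2.5],
    [-4.8,0,2.7],
    [-5.2,0,3],
    [-5.2,0,3],
    [-5.2,0,3],
  ],
  travel=[
    [-0.0001,0.0025,-0.0002],
    [-0.0002,0.005,-0.0004],
    [-0.0003,0.0075,-0.0006],
    [-0.0005,0.01,-0.0009],
    [-0.0007,0.0125,-0.0012],
    [-0.0009,0.015,-0.0016],
    [-0.0011,0.017,-0.002],
    [-0.0014,0.0195,-0.0024],
    [-0.0017,0.022,-0.0029],
    [-0.002,0.0245,-0.0034],
    [-0.0023,0.027,-0.004],
    [-0.0026,0.0295,-0.0045],
    [-0.0026,0.0295,-0.0045],
    [-0.0026,0.0295,-0.0045],
  ],
  gripper=[-1,-1,-1,-1,-1,-1,-1,-1,-1,-1,-1,-1,-1,-1],
)

```text
clock: 8.3
tcp_pos: [0.5938, -0.0686, 0.11]
ee_rot: [[0.497, -0.133, 0.858], [-0.067, -0.991, -0.115], [0.865, -0.0, -0.501]]
ft_force: [-6.6, 1.3, -6.7]
width: 0.0002
```

```bash
cat > ang.py <<'E'
from h import *
import pickle
def led(c):
    f=c['frame'].astype(int)
    teal=(f[...,2]-f[...,0]>25)
    d=((f.max(2)<70)).astype(np.uint8);d[:110]=0;d[165:]=0;d[:,:235]=0;d[:,330:]=0
    # bright LED dots inside tray: centroid by row/col is uniform grid
    w=((f.min(2)>120)).astype(np.uint8);w[:110]=0;w[:,:235]=0;w[:,335:]=0;w[175:]=0
    n,l,st,ce=cv2.connectedComponentsWithStats(w,connectivity=4)
    ok=[i for i in range(1,n) if st[i,4]<=12]
    P=np.array([plane(c,ce[i],.06)[:2] for i in ok])-[.4574,-.0259]
    r=np.hypot(*P.T);P=P[(r>.18)&(r<.30)]
    m=P.mean(0);return len(P),np.hypot(*m),np.degrees(np.arctan2(m[1],m[0]))-2.34
if __name__=='__main__':
    print('ref',led(pickle.load(open('c0.pkl','rb'))['top']))
    c=capture('top');print('now',led(c))
E
python3 st.py; python3 ang.py
```

```text
8.3 q [-10.   -24.36 136.24  14.18   8.47  74.78] p [ 0.5938 -0.0686  0.11  ] r 0.5977116340468172 w 0.00018183089248736958 F [-6.6  1.3 -6.7]
[[ 0.4967 -0.1326  0.8577]
 [-0.0666 -0.9912 -0.1147]
 [ 0.8654 -0.0002 -0.5012]]
ref (63, np.float64(0.2359888538228862), np.float64(-0.022940047084560433))
now (64, np.float64(0.23641413423618185), np.float64(-19.900609224290584))
```

The LED-dot measure works: it reads -0.02° for the start picture and -19.90° now. I'll bring the arm to -24°.

```bash
python3 - <<'E'
from go import *
s=sense();R0=s['ee_rot'];p0,Rp=pose(60,-19.9,10)
for th in (-22,-23,-24):
    p,R=pose(60,th,-th/2)
    print(th,(R0.T@(p-p0)*1e3).round(1),Ro.from_matrix(Rp.T@R).as_rotvec(degrees=True).round(1))
E
```

```text
-22 [-0.5  5.1 -0.9] [-1.   0.   0.6]
-23 [-0.8  7.5 -1.3] [-1.4  0.   0.8]
-24 [-1.1  9.9 -1.9] [-1.8  0.   1.1]
```

Call:
apply_moves(
  angular=[
    [-0.4,0,0.2],
    [-0.8,0,0.5],
    [-1.2,0,0.7],
    [-1.6,0,0.9],
    [-1.8,0,1.1],
    [-1.8,0,1.1],
    [-1.8,0,1.1],
  ],
  travel=[
    [-0.0002,0.002,-0.0003],
    [-0.0004,0.004,-0.0007],
    [-0.0006,0.006,-0.0011],
    [-0.0009,0.008,-0.0015],
    [-0.0011,0.0098,-0.0019],
    [-0.0011,0.0098,-0.0019],
    [-0.0011,0.0098,-0.0019],
  ],
  gripper=[-1,-1,-1,-1,-1,-1,-1],
)

```text
clock: 8.93
tcp_pos: [0.5903, -0.0781, 0.11]
ee_rot: [[0.494, -0.169, 0.853], [-0.086, -0.986, -0.146], [0.865, -0.001, -0.501]]
ft_force: [-6.9, 1.6, -7.8]
width: -0.0001
```

```bash
python3 st.py; python3 ang.py
```

```text
8.9333 q [-10.18 -24.74 136.49   2.88   8.34  86.97] p [ 0.5903 -0.0781  0.11  ] r 0.595415958922959 w -0.00010289153999264155 F [-6.9  1.6 -7.8]
[[ 0.4938 -0.1691  0.853 ]
 [-0.0857 -0.9856 -0.1458]
 [ 0.8653 -0.0011 -0.5012]]
ref (63, np.float64(0.2359888538228862), np.float64(-0.022940047084560433))
now (63, np.float64(0.23574623761420238), np.float64(-24.0839220568246))
```

The arm is at -24.08°. I'll lower straight down to let the pin drop.

Call:
apply_moves(
  angular=[
    [0,0,0],
    [0,0,0],
    [0,0,0],
    [0,0,0],
    [0,0,0],
    [0,0,0],
    [0,0,0],
    [0,0,0],
    [0,0,0],
    [0,0,0],
    [0,0,0],
  ],
  travel=[
    [-0.0017,0,0.001],
    [-0.0035,0,0.002],
    [-0.0052,0,0.003],
    [-0.0069,0,0.004],
    [-0.0087,0,0.005],
    [-0.0104,0,0.006],
    [-0.0121,0,0.007],
    [-0.0139,0,0.008],
    [-0.0156,0,0.009],
    [-0.0156,0,0.009],
    [-0.0156,0,0.009],
  ],
  gripper=[-1,-1,-1,-1,-1,-1,-1,-1,-1,-1,-1],
)

```text
clock: 9.9
tcp_pos: [0.5911, -0.0782, 0.0935]
ee_rot: [[0.491, -0.169, 0.854], [-0.085, -0.986, -0.146], [0.867, -0.001, -0.499]]
ft_force: [0.7, -0.1, 0.0]
width: -0.0003
```

```bash
python3 st.py; python3 ang.py; python3 - <<'E'
from h import *
from plan import pose
c=snap('side','s4.png');X,Y,W,H=180,140,120,90
cv2.imwrite('pics/s4c.png',cv2.resize(c['frame'][Y:Y+H,X:X+W,::-1],None,fx=6,fy=6,interpolation=cv2.INTER_CUBIC))
a=np.radians(2.34-24);e=np.array([np.cos(a),np.sin(a)])
for l in(0,.009):print(l,((proj(c,np.r_[np.array([.4574,-.0259])+.144*e,.115+l])-[X,Y])*6).round())
E
```

```text
9.9 q [-10.18 -22.8  137.04   4.19   5.68  85.64] p [ 0.5911 -0.0782  0.0935] r 0.5962436613992214 w -0.00029538835121567134 F [ 0.7 -0.1  0. ]
[[ 0.4913 -0.1689  0.8544]
 [-0.0848 -0.9856 -0.1461]
 [ 0.8668 -0.0007 -0.4986]]
ref (63, np.float64(0.2359888538228862), np.float64(-0.022940047084560433))
now (63, np.float64(0.23574196110003556), np.float64(-24.039681752110518))
0 [346. 206.]
0.009 [345. 194.]
```

View pics/s4c.png

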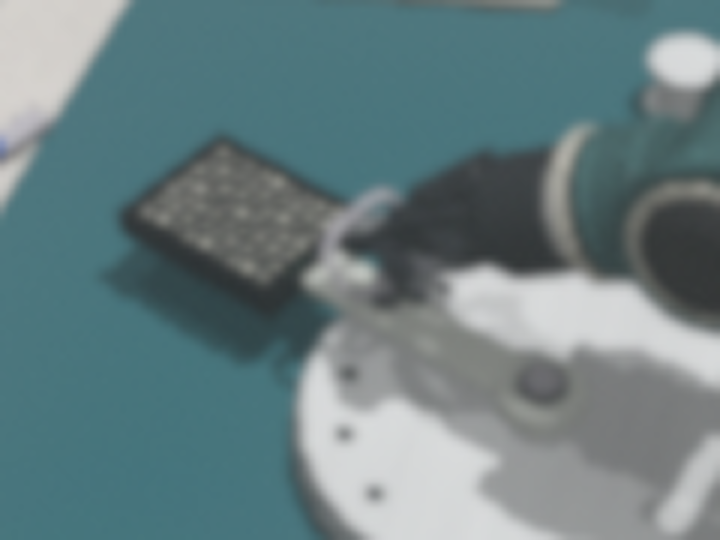

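Force is zero and the arm reads -24.04°. A gentle probe upwards will tell: if the pin is home, the bar should be felt again at TCP z≈0.097.

Call:
apply_moves(
  angular=[
    [0,0,0],
    [0,0,0],
    [0,0,0],
    [0,0,0],
  ],
  travel=[
    [0.002,0,-0.001],
    [0.0039,0,-0.0022],
    [0.0039,0,-0.0022],
    [0.0039,0,-0.0022],
  ],
  gripper=[-1,-1,-1,-1],
)

```text
clock: 10.33
tcp_pos: [0.5904, -0.078, 0.0967]
ee_rot: [[0.493, -0.169, 0.853], [-0.085, -0.986, -0.146], [0.866, -0.001, -0.501]]
ft_force: [-0.7, 0.8, -2.2]
width: 0.0
```

Call:
apply_moves(
  angular=[
    [0,0,0],
    [0,0,0],
    [0,0,0],
    [0,0,0],
  ],
  travel=[
    [-0.002,0,0.001],
    [-0.006,0,0.0035],
    [-0.006,0,0.0035],
    [-0.006,0,0.0035],
  ],
  gripper=[-1,-1,-1,-1],
)

```text
clock: 10.67
tcp_pos: [0.5907, -0.0781, 0.0898]
ee_rot: [[0.493, -0.169, 0.854], [-0.085, -0.986, -0.146], [0.866, -0.001, -0.5]]
ft_force: [1.1, 0.1, 0.4]
width: 0.0001
```

```bash
python3 st.py; python3 ang.py
```

```text
10.6667 q [-10.18 -22.46 137.17   4.49   5.32  85.33] p [ 0.5907 -0.0781  0.0898] r 0.5958171662127382 w 6.298650754804691e-05 F [1.1 0.1 0.4]
[[ 0.4929 -0.1688  0.8535]
 [-0.0849 -0.9857 -0.1459]
 [ 0.8659 -0.0006 -0.5002]]
ref (63, np.float64(0.2359888538228862), np.float64(-0.022940047084560433))
now (63, np.float64(0.2357398238055577), np.float64(-24.04413371882906))
```

The bar is felt at z 0.0967, the same height as at the start (about 0.0965), so the pin is home. I'll retract and go up.

Call:
apply_moves(
  angular=[
    [0,0,0],
    [0,0,0],
    [0,0,0],
    [0,0,0],
    [0,0,0],
    [0,0,0],
    [0,0,0],
  ],
  travel=[
    [0,0,-0.008],
    [0,0,-0.018],
    [0,0,-0.028],
    [0,0,-0.038],
    [0,0,-0.045],
    [0,0,-0.045],
    [0,0,-0.045],
  ],
  gripper=[-1,-1,-1,-1,-1,-1,-1],
)

```text
clock: 11.3
tcp_pos: [0.5525, -0.0716, 0.1133]
ee_rot: [[0.491, -0.169, 0.854], [-0.085, -0.986, -0.146], [0.867, -0.001, -0.499]]
ft_force: [0.5, -0.2, 0.7]
width: 0.0003
```

```bash
python3 st.py; python3 ang.py
```

```text
11.3 q [-10.24 -32.73 141.03   2.32  11.62  87.49] p [ 0.5525 -0.0716  0.1133] r 0.557098923970887 w 0.00028249363712716714 F [ 0.5 -0.2  0.7]
[[ 0.4914 -0.1688  0.8544]
 [-0.0847 -0.9856 -0.146 ]
 [ 0.8668 -0.0006 -0.4986]]
ref (63, np.float64(0.2359888538228862), np.float64(-0.022940047084560433))
now (63, np.float64(0.2356955410796976), np.float64(-24.026682726410936))
```

Call:
apply_moves(
  angular=[
    [0,0,0],
    [0,0,0],
    [0,0,0],
    [0,0,0],
    [0,0,0],
    [0,0,0],
    [0,0,0],
    [0,0,0],
    [0,0,0],
    [0,0,0],
  ],
  travel=[
    [0.015,0,-0.009],
    [0.035,0,-0.02],
    [0.055,0,-0.032],
    [0.075,0,-0.043],
    [0.095,0,-0.055],
    [0.115,0,-0.066],
    [0.135,0,-0.078],
    [0.15,0,-0.086],
    [0.15,0,-0.086],
    [0.15,0,-0.086],
  ],
  gripper=[-1,-1,-1,-1,-1,-1,-1,-1,-1,-1],
)

```text
clock: 12.18
tcp_pos: [0.5533, -0.0718, 0.286]
ee_rot: [[0.492, -0.169, 0.854], [-0.085, -0.986, -0.146], [0.866, -0.001, -0.499]]
ft_force: [-0.1, 0.3, -0.2]
width: 0.0003
```

```bash
python3 st.py; python3 ang.py; python3 - <<'E'
from h import *
c=snap('side','s5.png');X,Y,W,H=180,130,130,100
cv2.imwrite('pics/s5c.png',cv2.resize(c['frame'][Y:Y+H,X:X+W,::-1],None,fx=6,fy=6,interpolation=cv2.INTER_CUBIC))
o=np.array([.4574,-.0259]);a=np.radians(2.34-24);e=np.array([np.cos(a),np.sin(a)]);t=np.array([-e[1],e[0]])
for l in(0,.009):print(l,[((proj(c,np.r_[o+r*e+y*t,z+l])-[X,Y])*6).round().tolist() for r,y,z in((.144,0,.112),(.12,0,.07),(.144,.02,.112),(.144,-.02,.112))])
print('pivot',((proj(c,np.r_[o,.055])-[X,Y])*6).round())
t2=snap('top','t5.png')
E
```

```text
12.1833 q [-10.25 -41.99 129.47   0.9   32.48  89.  ] p [ 0.5533 -0.0718  0.286 ] r 0.5578956998827275 w 0.0002861796064606744 F [-0.1  0.3 -0.2]
[[ 0.4921 -0.1687  0.854 ]
 [-0.0847 -0.9857 -0.1459]
 [ 0.8664 -0.0006 -0.4994]]
ref (63, np.float64(0.2359888538228862), np.float64(-0.022940047084560433))
now (63, np.float64(0.23576080999304894), np.float64(-24.04019447822199))
0 [[346.0, 269.0], [376.0, 336.0], [325.0, 287.0], [366.0, 252.0]]
0.009 [[346.0, 258.0], [376.0, 325.0], [325.0, 276.0], [366.0, 241.0]]
pivot [534. 441.]
```

View pics/s5c.png

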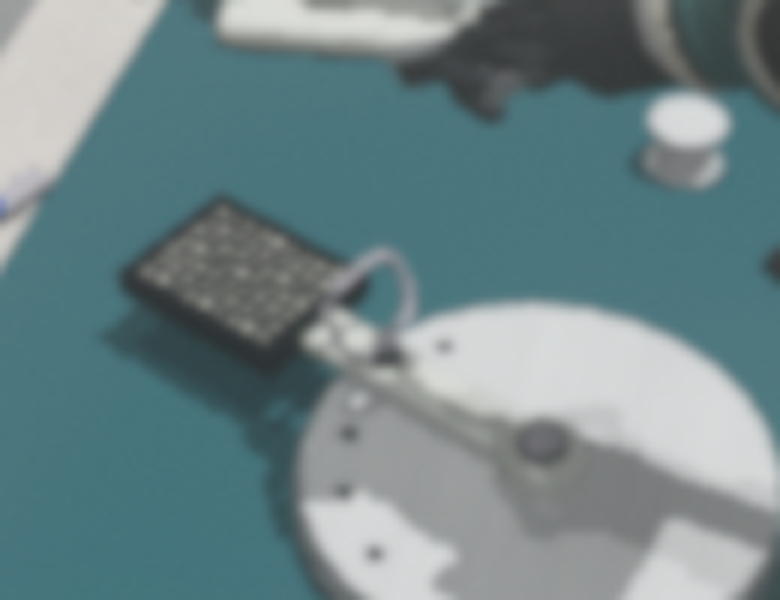

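View pics/t5.png

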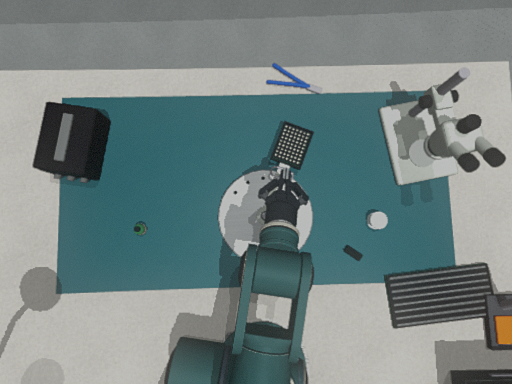

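The side crop shows the pin collar at (388,352). Allowing for the start picture's offset, the home position predicts (383,350) and a raised pin would be 11 px higher. The top view shows the arm one hole toward the scope, with the spool, flux bottle and block where they were, and the LED in its tray. Handing in.

```bash
python3 -c "
from workcell import *
print(finish_job())"
```

```text
the job is handed in; nothing more can be done
None
```

The arm now sits one hole nearer the microscope, on the -y side, with the pin home in that hole. I hooked the shut fingertips under the ring's top bar, lifted the pin about 12–13 mm, swung the arm 24° clockwise and lowered. Then I backed the gripper out clear of everything and handed in at about 12.3 s of the 58 s allowed.

**Last checks**
- **Arm angle:** the LED dots in the top camera put the arm at -24.04°, and it held that while the gripper withdrew.
- **Pin home:** a gentle upward probe met the ring's bar at the same height as at the start. The side picture also puts the pin collar at its home height, within about 2 mm.
- **Surroundings:** the LED module is in its tray. The spool, flux bottle and rubber block look unmoved, though I judged those by eye.
- **Force:** the robot read essentially zero contact force when I handed in.

**Disagreements and limits**
- **Side camera:** it was off by about 1–2 pixels against the positions I measured from the top view, so I relied on the top view.
- **Load on the ring:** because the finger surface was inclined, the ring took a sideways load of about 6–8 N along the arm, besides the spring load of about 8 N, during the lift and swing. I did not see any sign of strain.

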